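Load and crank the cassette feeder

ROBOT

A 7-joint arm with a two-finger parallel gripper is mounted at the origin on a cart in front of the work surface, level with it; the furniture and walls round the work are solid. World frame = base frame: x ahead of the robot, y to its left, z up, the work surface at z = 0. Lengths are in mm, angles in rad, forces in N, time in s.
With the tool pointing down it reaches from about 400 to 875 mm from the base axis. Payload 4.4 kg.
Tool frame: the origin (TCP) lies midway between the tips of the shut fingers; the grasp point (between the pads) lies ctrl.grip_depth behind it (ctrl.grip_depth is the distance from the TCP to the grasp point, in mm); z points along the fingers, y is the line along which they close (so a half turn about z gives the same grasp; the last joint's range is limited). The gripper opens to 85 mm and grips with 20 to 120 N. Pads are 22 mm wide; open, the fingers measure 114 mm over their backs; the gripper's body (76 mm by 85 mm) begins 54 mm behind the grasp point. The pads swing forward as they close: fully open they stand 13 mm farther back than shut.
Start: joints at [-1.369, 0.628, 0.038, 1.517, -0.027, 0.996, -0.02], TCP at [171.972, 626.852, 231.313] pointing down, gripper open.
Joint ranges: [-3.06, 3.06], [-0.37, 2.12], [-1.25, 1.32], [0.18, 2.47], [-1.1, 4.24], [0.23, 1.98], [-2.94, 2.94]. Speed limits (rad/s): [2.57, 2.57, 3.14, 3.14, 3.14, 3.14, 3.14].

INTERFACE

Orientations are given as [roll, pitch, yaw] about the fixed x, y, z axes, in that order (R = Rz(yaw) Ry(pitch) Rx(roll)).
In Python, from cell import ctrl gives the robot as it stands.
- The arm moves only by the tool carry_out, never from a script. Its argument "deltas" is one flat list of numbers, 7 for each row, row after row: the turn, a rotation vector about the tool's x, y, z in degrees, then the shift along the tool's x, y, z in m, then the closure, from -1 (fully open) to 1 (shut). In form: [wx, wy, wz, dx, dy, dz, claw, wx, wy, wz, dx, dy, dz, claw, ...]. A call has 1 to 12 rows; each row shifts and turns the commanded pose from where the row before left it, along the tool's axes as they then stand; what a row does not reach is not made up. A row lasts 1/8 s, in which the tool goes at most 62.5 mm and 10.7 degrees, less where a joint would pass 70% of its speed; a pose out of reach is approached as far as the arm can. A call with a gripper value outside its range is refused whole. The fingers move at their own pace and stop on an object; the grip force is fixed at half the most. Time passes only in rows, so rows that do not move let the fingers close. It gives the time, the measured TCP pose, the force, the opening and the grip force at its end, in the units of the state.
- ctrl.read_state(): the state, without advancing time (a new reading comes with each control period).
- ctrl.get_image(name): name is "side" or "top" or "wrist"; returns the picture (384x512x3 uint8, red, green, blue); there is no depth.
- ctrl.calibration(name): a dict with "mtx" (3x3 intrinsics, pixels), "R" (3x3) and "t" (3): a world point X has camera coordinates R X + t. Camera axes: x right, y down, z forward; pixel columns grow to the right and rows downward; lengths in mm; the calibration is good to about 2 mm. A picture is of the moment at which its call begins: read the wrist's pose just before it. calibration takes no time and is no camera call; for the wrist camera it gives the pose at the moment of the call.
- ctrl.finish_job(): hands the job in; it is judged then, once.
The state is a dict: "clock": time; "qpos": joint angles; "qd": joint speeds; "tau": joint torques, N m; "eef_pos": TCP position; "tool_rot": TCP orientation; "force": force on the tool from outside, world axes, zero at the start; "torque": the same for the moment, N m; "width": finger opening in mm; "gripper_force": force on a finger pad.
Only numpy, scipy, OpenCV 4.12 (cv2) and the standard library are available. Lean on these libraries where they do the work, as an engineer would, in place of code of your own. Each camera call takes 0.05 s, during which the arm holds its last target. There are 200 camera calls.

TASK

Take the loose white tissue cassette from the bench, lay it flat in the feeder's hopper on top of the cassette already there, then take the feeder's crank grip and turn it two full turns counter-clockwise seen from above, so that both cassettes are fed out into the run-out and the crank is back at home, pointing away from the hopper. Each turn has a heavy point, after which the spring drives the crank on: keep the speed calm and steady, never let the crank fly round, and do not force the grip in or out on its sprung slide. Leave the roll of tape where it is and let go of the crank at the end.

Things in the scene. Friction and masses are not known exactly. Their poses are not given: they have to be found in the camera images.
- feeder: hand-cranked cassette feeder, fixed on the bench: grey base 12 mm high, y = -72 to +253 mm, 110 mm wide at the crank, 84 mm at the feed end. Origin on the bench under the nominal crank axis; +y = feed direction (crank, pusher, hopper, run-out), z up. The crank bearing is clamped in slots: the true axis lies up to 8 mm from the origin along y (x exact)
- crank (a joint): crank angle, rad, counter-clockwise from above positive; 0, 2 pi, 4 pi = home: arm to the feeder's -y, pusher back. Arm direction in the feeder frame (sin q, -cos q). Starts within 0.35 of 0; stops at -1 and 15. In each turn a spring resists, heaviest near 2 rad (10 to 15 N at the grip); past pi it drives the crank on until nearly home, where friction holds it. Keep below 4 rad/s
- grip_slide (a joint): deflection in m of the sprung slide that carries the grip along the arm, outward positive, 0 at rest, 3 N per mm; must stay within 4 mm either way (12 N of pull or push along the arm)
- knob (a point): middle of the crank grip, a black upright freely revolving cylinder, diameter 24 mm, from z = 59 to 104 mm; this point at z = 81 mm. It stands 46 to 58 mm from the crank axis (adjustable throw, clamped). Everything round it on the feeder is lower than 59 mm
- hopper (a point): centre of the hopper's floor (deck, z = 12 mm), 129 mm along the feeder's +y. Pocket 44 mm (x) by 32 mm (y), with four corner posts and two end walls, upright to z = 30 mm, flared above up to z = 40 mm. Both x sides are open for 26 mm between the posts down to the deck, so fingers closing along x over the cassette's 40 mm length can go down there
- cassette_low: white slotted tissue cassette 40 x 28 mm, 6 mm thick (7 at the highest), lying in the hopper, length along the feeder's x; origin at the centre of its underside
- cassette_next: loose white slotted tissue cassette, 40 x 28 mm, 6 mm thick (7 at the highest), flat on the bench, left of the feeder; origin at the centre of its underside, 40 mm length along its x. Either way round will do in the hopper
- tape: roll of tape, 63 mm across, 19 mm high, loose on the bench in front of the feeder; origin at the centre of its underside
- runout (a point): middle of the run-out floor (deck, z = 12 mm), beyond the hopper's gate, 69 mm along the feeder's +y from the hopper's centre; 102 mm long, between rails 10 mm high. One crank turn = one pusher stroke of 54 mm out and back: it strips the lowest cassette through the slot under the gate; the next one drops to the deck
There are look-alikes about, which are no part of the job. What is shaped like the cassette_next but purple is not meant.

How it is judged (in metres and radians):
On the way, in this order (a step that is already met when the one before it is completed fails the run):
1. the loose cassette lies flat in the hopper on top of the other, the crank still near home (horizontal distance between cassette_next and hopper below 0.006 m and z of cassette_next in the frame of hopper between 0.003 and 0.01 m and angle between cassette_next's own z axis and vertical below 0.12 rad and horizontal distance between cassette_low and hopper below 0.008 m and value of joint crank below 1 rad), for 0.2 s.
2. first turn: the lower cassette is out in the run-out and the other is still in the hopper (value of joint crank between 5 and 8.2 rad and y of cassette_low in the frame of hopper above 0.026 m and horizontal distance between cassette_next and hopper below 0.012 m), for 0.1 s.
At the end, for the whole second after the job is handed in: The crank stands at home after two full turns (4 pi, within 0.4 rad) and at rest; both cassettes lie flat on the deck in the run-out, the one that was lowest ahead (52 to 106 mm past the hopper's centre) and the other behind it (26 to 70 mm past) (value of joint crank between 12.17 and 12.97 rad and y of cassette_next in the frame of hopper between 0.026 and 0.07 m and y of cassette_low in the frame of hopper between 0.052 and 0.106 m and z of cassette_next in the frame of hopper between -0.003 and 0.003 m and z of cassette_low in the frame of hopper between -0.003 and 0.003 m and linear speed of cassette_next below 0.02 m/s and velocity of joint crank between -0.1 and 0.1 rad/s); the robot touches nothing.
It fails at once if the crank flies round (faster than 4 rad/s) (velocity of joint crank above 4 rad/s).
It fails at once if the crank is turned backwards past the start (beyond -0.8 rad) (value of joint crank below -0.8 rad).
It fails at once if the grip is pulled out on its sprung slide by more than 4 mm (12 N) (value of joint grip_slide above 0.004 m).
It fails at once if the grip is pushed in on its sprung slide by more than 4 mm (12 N) (value of joint grip_slide below -0.004 m).
It fails at once if the roll of tape is moved (distance of tape from where it was at the start of the episode above 0.03 m).
It also fails if it takes over 72 s, if anything falls off the work surface, if the arm or the gripper's body presses on something with over 40 N, if the wrist force passes 120 N, or if a joint passes its speed limit or range.

## Working session

There is one attempt and no reset: what is moved stays moved. The work goes in short steps, Python scripts to look and compute and a tool call to move; the robot and the scene stay as the last step left them, time stands still between calls to the robot, and variables do not carry over. Pictures are saved under pics/ and viewed, at most 10 in all, crops included, and the job is handed in when it is done.

Besides the shell and the picture viewer there is one more tool, called after "Call:" as name(argument=value, ...), one argument or row to a line, values as JSON. carry_out: Moves the arm, as the interface text tells. Its arguments: {"type":"object","properties":{"deltas":{"type":"array"}},"required":["deltas"]}

```bash
mkdir -p pics; ls; python3 - <<'E'
from cell import ctrl
import cv2
print(ctrl.read_state(), ctrl.grip_depth)
for n in ("top","side"):
    cv2.imwrite(f"pics/{n}0.png",ctrl.get_image(n)[:,:,::-1]); c=ctrl.calibration(n); print(n,c)
E
```

```text
pics
{'clock': 0.0, 'qpos': array([-1.36877587,  0.62934681,  0.03842011,  1.51835468, -0.02697365,
        0.99625924, -0.02003385]), 'qd': array([-0.00132938, -0.00021081,  0.00075911, -0.00098222,  0.0008179 ,
        0.00065496,  0.00134111]), 'tau': array([ 2.42167316e-04, -5.63410449e+01,  1.22656949e+00, -1.93432796e+01,
        1.11061797e-02,  1.09242156e-02,  5.61245599e-06]), 'eef_pos': array([171.81630551, 626.25370095, 230.39248665]), 'tool_rot': array([-3.13974233e+00,  3.32740966e-05,  2.87377069e+00]), 'force': array([ 0.64720273, -0.41537867,  0.85994943]), 'torque': array([ 0.00493464, -0.03074296, -0.04107235]), 'gripper_force': 0.0, 'width': 85.53693716670897} 18.700000000000003
top {'mtx': array([[468.33593891,   0.        , 261.56312583],
       [  0.        , 468.33593891, 182.29176045],
       [  0.        ,   0.        ,   1.        ]]), 'R': array([[-0.02778811, -0.99873168, -0.04198628],
       [-0.98389395,  0.03474664, -0.17534354],
       [ 0.17658003,  0.03643758, -0.98361161]]), 't': array([ 288.07353745,  516.71809752, 1025.26031635])}
side {'mtx': array([[369.08215856,   0.        , 258.24397265],
       [  0.        , 369.08215856, 187.48953379],
       [  0.        ,   0.        ,   1.        ]]), 'R': array([[-0.97519438,  0.22133788,  0.00233625],
       [ 0.19083062,  0.84603655, -0.497801  ],
       [-0.11215877, -0.48500691, -0.86728813]]), 't': array([ 466.81726144, -271.8850409 , 1128.05423934])}
```

```bash
python3 - <<'E'
import cv2
a=cv2.imread("pics/top0.png");b=cv2.imread("pics/side0.png")
cv2.imwrite("pics/t.png",cv2.resize(a,(800,600),interpolation=3))
cv2.imwrite("pics/s.png",cv2.resize(b,(800,600),interpolation=3))
E
```

```text
(no output)
```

View pics/t.png

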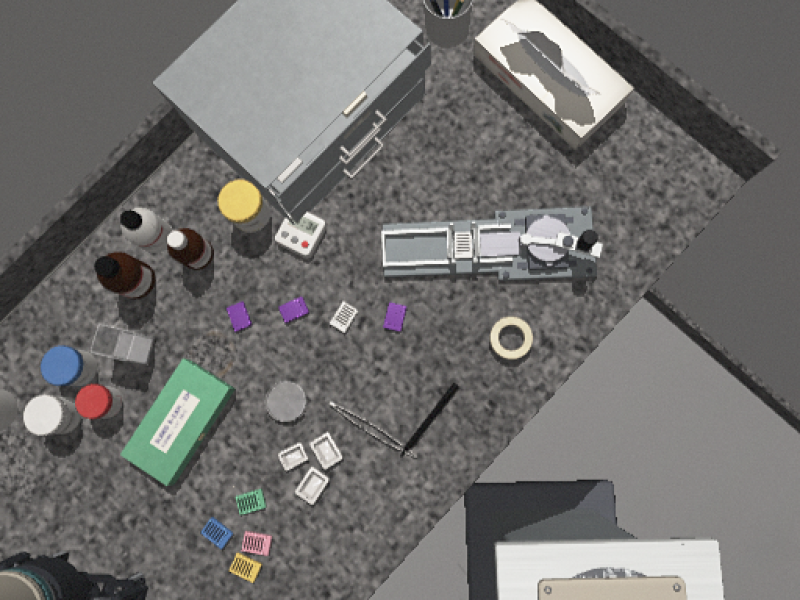

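View pics/s.png

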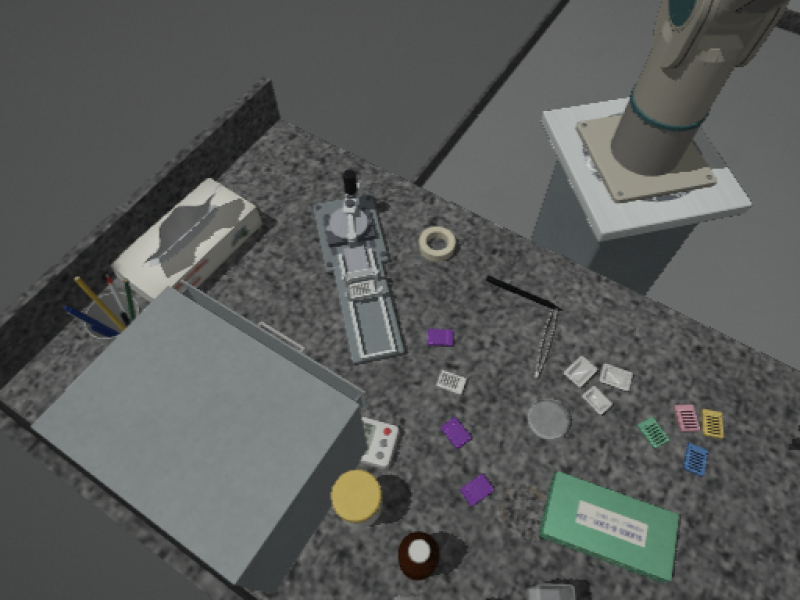

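The top view shows one white slotted cassette at about (343,316) in the enlarged picture. The look-alikes are purple pieces at (238,316), (293,309) and (395,317), white open trays at (292,457), (326,450) and (312,486), and coloured cassettes near (240,530). Only the piece at (343,316) is white, slotted and beside the feeder, so I'll confirm it in crops.

```bash
python3 - <<'E'
import cv2,numpy as np
a=cv2.imread("pics/top0.png")[125:220,205:390];b=cv2.imread("pics/side0.png")[105:260,195:305]
cv2.imwrite("pics/tc.png",cv2.resize(a,None,fx=4,fy=4,interpolation=2))
cv2.imwrite("pics/sc.png",cv2.resize(b.transpose(1,0,2),None,fx=5,fy=5,interpolation=2))
E
```

```text
(no output)
```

View pics/tc.png

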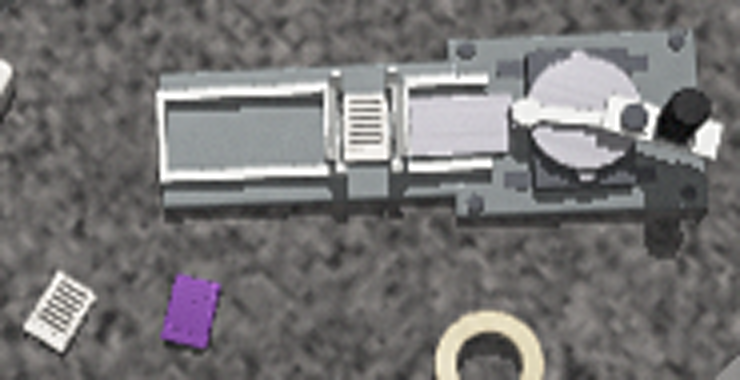

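View pics/sc.png

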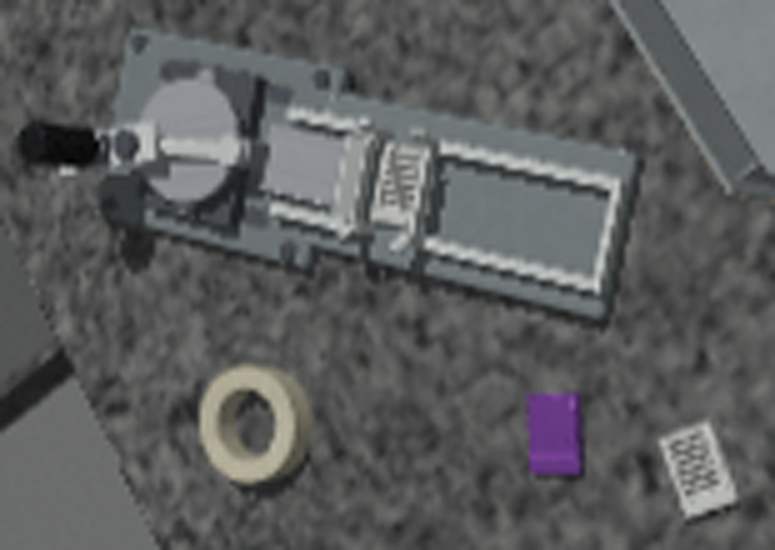

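Both crops confirm it: the loose slotted white cassette is at (60,312) in the top crop and (698,470) in the side crop. The piece next to it is purple and is not meant. The knob's top is near (692,104) in the top crop.

```bash
cat > h.py <<'E'
from cell import ctrl
import numpy as np, cv2
from scipy.optimize import least_squares
from scipy.spatial.transform import Rotation as Ro
def proj(c,X):
    p=(np.atleast_2d(X)@c["R"].T+c["t"])@c["mtx"].T
    return p[:,:2]/p[:,2:]
def rigid(p,L,z=0):  # local pts -> world, p=(x,y,yaw)
    L=np.atleast_2d(np.array(L,float)); c,s=np.cos(p[2]),np.sin(p[2])
    return np.c_[p[0]+c*L[:,0]-s*L[:,1],p[1]+s*L[:,0]+c*L[:,1],L[:,2]+z]
def fit(obs,f,p0):  # obs: list of (calib, pixels, local points fn index)
    r=lambda p:np.concatenate([(proj(c,f(p,i))-np.array(px)).ravel() for i,(c,px) in enumerate(obs)])
    s=least_squares(r,p0,loss="soft_l1",x_scale=np.maximum(np.abs(p0),.1)); return s.x,r(s.x).reshape(-1,2)
T=lambda P:[[205+(u+.5)/4-.5,125+(v+.5)/4-.5] for u,v in P]
S=lambda P:[[195+(v+.5)/5-.5,105+(u+.5)/5-.5] for u,v in P]
E
python3 - <<'E'
from h import *
ct,cs=ctrl.calibration("top"),ctrl.calibration("side")
def ray(c,px,z):
    d=c["R"].T@np.linalg.inv(c["mtx"])@[*px,1]; o=-c["R"].T@c["t"]; return o+d*(z-o[2])/d[2]
np.set_printoptions(precision=1,suppress=True)
# feeder: back = +x feeder? (feed dir ~ +y world => +x feeder ~ +x world, away = top of image)
tt=T([(161,76),(165,210),(692,32),(706,212),(449,41),(457,214)])
ss=S([(635,152),(607,315),(130,33),(345,72),(305,262)])
f=lambda p,i:[rigid(p,[(42,253,12),(-42,253,12),(55,-72,12),(-55,-72,12),(55,p[3],12),(-55,p[3],12)]),
  rigid(p,[(42,253,12),(-42,253,12),(55,-72,12),(55,p[3],12),(-55,p[3],12)])][i]
for obs,ff in (([(ct,tt),(cs,ss)],f),([(ct,tt)],f),([(cs,ss)],lambda p,i:f(p,1))):
    p,r=fit(obs,ff,[600,0,0.05,70]); print("feeder",p,p[2].round(4),"\n",r.T)
    print("hopper",rigid(p,[(0,129,12)]))
L=[(-20,14,6),(20,14,6),(20,-14,6),(-20,-14,6)]
# orientation: order pixels as found
t=T([(58,271),(95,296),(65,352),(24,325)]); s=S([(660,437),(708,420),(737,500),(690,518)])
print([ray(ct,q,6) for q in t],[ray(cs,q,6) for q in s])
tri=lambda a,b:least_squares(lambda X:np.r_[(proj(ct,X)-a).ravel(),(proj(cs,X)-b).ravel()],[500,-50,60])
for n,a,b in (("knobtop",(692,104),(33,143)),("disc",(585,112),(190,140))):
    q=tri(T([a])[0],S([b])[0]); print(n,q.x,q.fun)
E
```

```text
feeder [589.7  60.7  -0.   76.4] -0.0025 
 [[-1.1 -1.5  0.7  0.5 -0.4 -0.2  0.1  1.3 -0.6 -0.4  2.2]
 [-1.2 -0.7 -0.2 -0.3 -0.2  1.3  0.5 -0.8 -0.9 -0.8 -0.3]]
hopper [[590.  189.7  12. ]]
feeder [589.4  60.    0.   76.4] 0.003 
 [[-0.9 -1.1  0.9  0.9 -0.2  0.2]
 [-0.5 -0.  -0.2 -0.3  0.1  1.5]]
hopper [[589. 189.  12.]]
feeder [589.9  61.7  -0.   76.9] -0.0088 
 [[-0.6  0.7 -0.5 -0.6  2. ]
 [ 0.9 -0.2 -0.7 -0.4  0.3]]
hopper [[591.  190.7  12. ]]
[array([512.8, 375.9,   6. ]), array([496.9, 353.8,   6. ]), array([463.9, 372.3,   6. ]), array([480.9, 396.6,   6. ])] [array([499.7, 353. ,   6. ]), array([513.9, 375.1,   6. ]), array([480.4, 397.5,   6. ]), array([465.6, 376.6,   6. ])]
knobtop [577.5  13.3 101. ] [-0.1  0.4 -0.4 -0.2]
disc [592.6  60.3  29.7] [-0.1  0.2 -0.2 -0.1]
```

Call:
carry_out(
  deltas=[0,0,0,-0.042,-0.018,0.006,-1,0,0,0,-0.042,-0.018,0.006,-1,0,0,0,-0.042,-0.018,0.006,-1,0,0,0,-0.042,-0.018,0.006,-1,0,0,0,-0.042,-0.018,0.006,-1,0,0,0,-0.042,-0.018,0.006,-1,0,0,0,-0.042,-0.018,0.006,-1,0,0,0,-0.042,-0.018,0.006,-1,0,0,0,-0.036,-0.014,0.006,-1],
)

```text
clock: 1.23
eef_pos: [490.2, 374.2, 176.7]
tool_rot: [-3.141, -0.0, 2.873]
force: [0.2, -0.2, 0.7]
width: 85.2
gripper_force: 0.0
```

Call:
carry_out(
  deltas=[0,0,10,0,0,0,-1,0,0,10,0,0,0,-1,0,0,10,0,0,0,-1,0,0,10,0,0,0,-1,0,0,10,0,0,0,-1,0,0,10,0,0,0,-1,0,0,10,0,0,0,-1,0,0,10,0,0,0,-1,0,0,10,0,0,0,-0.08,0,0,10,0,0,0,-0.08,0,0,7,0,0,0,-0.08,0,0,0,0,0,0,-0.08],
)

```text
clock: 2.72
eef_pos: [488.5, 376.0, 176.8]
tool_rot: [-3.142, 0.001, 1.008]
force: [0.0, 0.1, 0.2]
width: 46.2
gripper_force: 0.0
```

```bash
python3 - <<'E'
from h import *
s=ctrl.read_state(); c=ctrl.calibration("wrist"); im=ctrl.get_image("wrist")[:,:,::-1]
print(s["eef_pos"],s["tool_rot"],s["width"],s["force"],s["clock"],s["qpos"])
R=Ro.from_euler("xyz",s["tool_rot"]).as_matrix(); print("cam in tool",R.T@(-c["R"].T@c["t"]-s["eef_pos"]),c["mtx"][0],(c["R"]@R))
cv2.imwrite("pics/w1.png",im)
np.savez("w1.npz",**c,im=im)
print(proj(c,[[489,375,6]]))
E
```

```text
[488.48381126 376.01489064 176.7770031 ] [-3.14158104e+00  1.15655190e-03  1.00786602e+00] 46.24599816962832 [0.04368252 0.05585191 0.1508364 ] 2.725 [-1.02959097  0.70389001  0.55278894  1.68104291 -0.45260405  0.88841146
 -0.85495598]
cam in tool [  76.34770455   -0.6813623  -143.5881307 ] [316.1620769    0.         250.58394449] [[ 7.56898643e-04  9.99999628e-01 -4.13323142e-04]
 [-9.54117452e-01  5.98408247e-04 -2.99432012e-01]
 [-2.99431654e-01  6.20998507e-04  9.54117550e-01]]
[[252.02659395 173.95771514]]
```

View pics/w1.png

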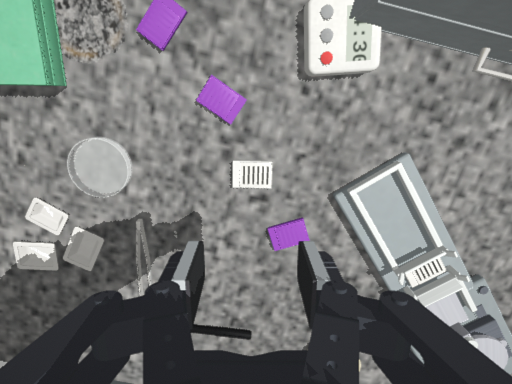

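The wrist view shows the loose cassette at (252,175), lined up with the fingers, with purple look-alikes at (288,234) and (220,100).

```bash
cat >> h.py <<'E'
def ray(c,px,z):
    px=np.atleast_2d(px); d=np.c_[px,np.ones(len(px))]@np.linalg.inv(c["mtx"]).T@c["R"]; o=-c["R"].T@c["t"]
    return o+d*((z-o[2])/d[:,2])[:,None]
def blob(im,c,box,z,thr=170):
    u0,v0,u1,v1=box; m=(im[v0:v1,u0:u1].min(2)>thr).astype(np.uint8)
    m=cv2.morphologyEx(m,cv2.MORPH_CLOSE,np.ones((5,5)))
    k=max(cv2.findContours(m,0,2)[0],key=cv2.contourArea)[:,0,:]+[u0,v0]
    w=ray(c,k.astype(float),z)[:,:2]; return cv2.minAreaRect(w.astype(np.float32)),k.min(0),k.max(0)
E
python3 - <<'E'
from h import *
d=np.load("w1.npz"); c={k:d[k] for k in("mtx","R","t")}
for thr in(130,170): print(blob(d["im"],c,(220,150,285,200),6,thr))
E
```

```text
(((488.2474670410156, 374.0736083984375), (51.509517669677734, 66.6931381225586), 57.78230285644531), array([220, 150]), array([284, 199]))
(((487.5289611816406, 372.16650390625), (34.362579345703125, 39.952693939208984), 56.02519226074219), array([233, 160]), array([272, 193]))
```

```bash
python3 - <<'E'
from h import *
d=np.load("w1.npz"); c={k:d[k] for k in("mtx","R","t")}
for thr in(185,200,215): print(blob(d["im"],c,(226,155,279,195),6.5,thr))
E
```

```text
(((489.10882568359375, 374.5369567871094), (28.347124099731445, 39.49637985229492), 56.832275390625), array([233, 161]), array([272, 188]))
(((488.91546630859375, 374.9415283203125), (27.249418258666992, 39.18770980834961), 57.783203125), array([233, 161]), array([271, 187]))
(((488.9053039550781, 374.9477233886719), (27.249042510986328, 39.128204345703125), 57.78319549560547), array([233, 161]), array([271, 187]))
```

Call:
carry_out(
  deltas=[0,0,0,-0.0008,0.001,0.03,-0.08,0,0,0,0,0,0.04,-0.08,0,0,0,0,0,0.04,-0.08,0,0,0,0,0,0.03,-0.08,0,0,0,0,0,0.02,-0.08,0,0,0,0,0,0.006,-0.08,0,0,0,0,0,0.003,-0.08,0,0,0,0,0,0,-0.08],
)

```text
clock: 3.78
eef_pos: [489.9, 375.2, 9.1]
tool_rot: [3.141, -0.001, 1.007]
force: [0.2, -0.2, -0.2]
width: 46.5
gripper_force: 0.0
```

Call:
carry_out(
  deltas=[0,0,0,0,0,0.002,-0.08,0,0,0,0,0,0,-0.08,0,0,0,0,0,0.002,-0.08,0,0,0,0,0,0,-0.08],
)

```text
clock: 4.28
eef_pos: [489.2, 374.8, 4.2]
tool_rot: [-3.141, 0.0, 1.006]
force: [-0.1, 0.5, -0.1]
width: 46.0
gripper_force: 0.0
```

Call:
carry_out(
  deltas=[0,0,0,0,0,0.002,-0.08,0,0,0,0,0,0,-0.08],
)

```text
clock: 4.53
eef_pos: [489.2, 374.8, 2.1]
tool_rot: [-3.141, 0.0, 1.006]
force: [0.2, -0.1, 0.4]
width: 46.0
gripper_force: 0.0
```

Call:
carry_out(
  deltas=[0,0,0,0,0,0.002,-0.08,0,0,0,0,0,0,-0.08],
)

```text
clock: 4.78
eef_pos: [489.2, 374.8, 0.1]
tool_rot: [-3.141, 0.0, 1.006]
force: [0.3, -0.0, -0.9]
width: 46.1
gripper_force: 0.0
```

Call:
carry_out(
  deltas=[0,0,0,0,0,0.002,-0.08,0,0,0,0,0,0,-0.08],
)

```text
clock: 5.03
eef_pos: [489.2, 374.8, -1.9]
tool_rot: [-3.141, 0.0, 1.006]
force: [0.1, -0.6, -0.6]
width: 46.5
gripper_force: 0.0
```

Call:
carry_out(
  deltas=[0,0,0,0,0,0.0015,-0.08,0,0,0,0,0,0,-0.08],
)

```text
clock: 5.28
eef_pos: [489.4, 374.9, -2.2]
tool_rot: [-3.141, -0.0, 1.006]
force: [-1.6, -1.1, 7.5]
width: 45.9
gripper_force: 3.8
```

Call:
carry_out(
  deltas=[0,0,0,0,0,0,1,0,0,0,0,0,0,1,0,0,0,0,0,0,1,0,0,0,0,0,0,1],
)

```text
clock: 5.78
eef_pos: [490.4, 375.1, -1.0]
tool_rot: [3.141, -0.002, 1.006]
force: [-3.4, -1.5, 15.9]
width: 38.0
gripper_force: 63.5
```

Call:
carry_out(
  deltas=[0,0,0,0,0,-0.01,1,0,0,0,0,0,-0.03,1,0,0,0,0,0,-0.04,1,0,0,0,0,0,-0.025,1,0,0,-8.1,0,0,0,1,0,0,-8.1,0,0,0,1,0,0,-8.1,0,0,0,1,0,0,-8.05,0,0,0,1,0,0,0,0,0,0,1],
)

```text
clock: 6.9
eef_pos: [489.3, 374.7, 101.9]
tool_rot: [-3.141, -0.0, 1.569]
force: [-0.2, 0.3, -0.4]
width: 37.7
gripper_force: 60.2
```

Call:
carry_out(
  deltas=[0,0,0,-0.03,0.016,0,1,0,0,0,-0.035,0.019,0,1,0,0,0,-0.035,0.019,0,1,0,0,0,-0.035,0.019,0,1,0,0,0,-0.03,0.016,0,1,0,0,0,-0.02,0.01,0,1,0,0,0,0,0,0,1,0,0,0,0,0,0,1],
)

```text
clock: 7.9
eef_pos: [587.5, 191.4, 101.6]
tool_rot: [-3.141, -0.001, 1.571]
force: [-0.0, 1.0, -0.6]
width: 37.6
gripper_force: 60.2
```

```bash
python3 - <<'E'
from h import *
s=ctrl.read_state(); c=ctrl.calibration("wrist"); im=ctrl.get_image("wrist")[:,:,::-1]
print(s["eef_pos"],s["tool_rot"],s["width"],s["force"],s["clock"])
cv2.imwrite("pics/w2.png",cv2.resize(im[90:290,130:390],(780,600),interpolation=2))
np.savez("w2.npz",**c,im=im,p=s["eef_pos"],o=s["tool_rot"])
E
```

```text
[587.51118956 191.42446219 101.58428152] [-3.14053847e+00 -1.00536367e-03  1.57103004e+00] 37.64016890029785 [-0.01451875  0.9664376  -0.60357739] 7.9
```

View pics/w2.png

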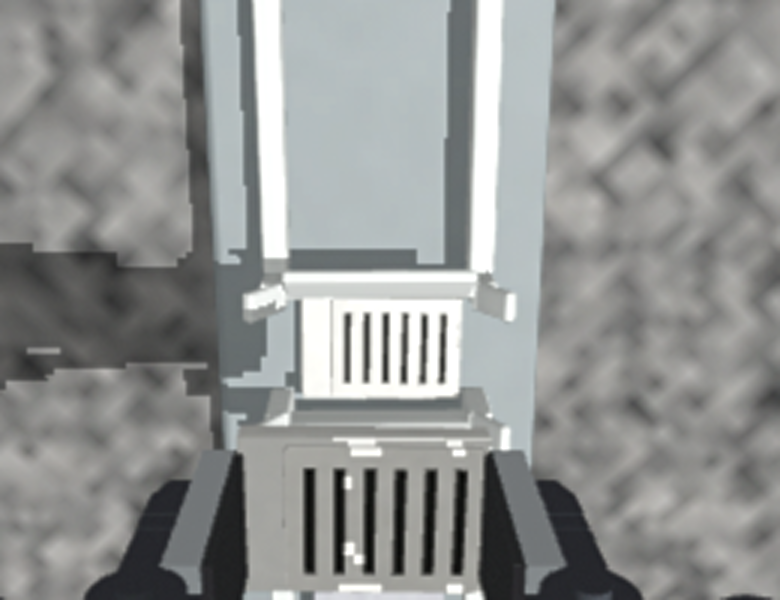

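The wrist view shows the lower cassette in the hopper, its slot face centred at crop (381,347), with the flared corner posts at (246,300) and (514,300). The held cassette is level between the fingers, with its top far edge at v of about 430.

```bash
python3 - <<'E'
from h import *
np.set_printoptions(precision=1,suppress=True)
d=np.load("w2.npz"); c={k:d[k] for k in("mtx","R","t")}
W=lambda P,z:ray(c,[[130+(u+.5)/3-.5,90+(v+.5)/3-.5] for u,v in P],z)[:,:2]
print("low",W([(302,297),(461,297),(302,397),(461,397)],18.3))
print("posts",W([(246,300),(514,300)],40))
print("base",W([(205,2),(551,2),(215,340),(538,340)],12))
print("rail inner top",W([(281,2),(477,2),(287,255),(471,255)],22))
print("wall tops",W([(380,270)],40),W([(380,400),(380,410),(380,425)],40), W([(380,297),(380,397)],30))
z=d["p"][2]
print("held top",W([(240,430),(492,430)],z+7),W([(250,590),(484,590)],z+7),W([(250,590),(484,590)],z+1),d["p"])
E
```

```text
low [[571.7 201.5]
 [611.4 201.5]
 [571.2 174.6]
 [612.2 174.7]]
posts [[560.5 207.1]
 [621.  207.2]]
base [[549.9 271.4]
 [630.8 271.5]
 [548.5 188. ]
 [632.4 188. ]]
rail inner top [[568.5 271.3]
 [612.4 271.3]
 [568.5 213.1]
 [613.1 213.2]]
wall tops [[590.7 214.1]] [[590.9 182.8]
 [590.9 180.3]
 [591.  176.5]] [[591.  204.9]
 [591.1 179.4]]
held top [[567.6 206.2]
 [607.2 206.2]] [[568.2 177.2]
 [607.1 177.3]] [[567.4 173.2]
 [608.  173.3]] [587.5 191.4 101.6]
```

Call:
carry_out(
  deltas=[0,0,0,-0.0027,0.0031,0.01,1,0,0,0,0,0,0.025,1,0,0,0,0,0,0.02,1,0,0,0,0,0,0,1],
)

```text
clock: 8.45
eef_pos: [589.7, 187.1, 44.7]
tool_rot: [-3.138, 0.001, 1.571]
force: [-0.8, 0.1, -0.3]
width: 37.8
gripper_force: 60.2
```

Call:
carry_out(
  deltas=[0,0,0,0,0,0.008,1,0,0,0,0,0,0.008,1,0,0,0,0,0,0.006,1,0,0,0,0,0,0,1],
)

```text
clock: 8.95
eef_pos: [591.2, 187.4, 24.4]
tool_rot: [-3.141, -0.0, 1.571]
force: [0.3, 0.8, -0.7]
width: 37.8
gripper_force: 60.1
```

Call:
carry_out(
  deltas=[0,0,0,0.001,-0.0005,0.002,1,0,0,0,0,0,0.002,1,0,0,0,0,0,0,1],
)

```text
clock: 9.32
eef_pos: [590.8, 188.0, 20.7]
tool_rot: [-3.141, 0.0, 1.571]
force: [1.1, 0.2, -0.3]
width: 37.7
gripper_force: 60.2
```

Call:
carry_out(
  deltas=[0,0,0,0,0,0.001,1,0,0,0,0,0,0.001,1,0,0,0,0,0,0,1],
)

```text
clock: 9.7
eef_pos: [590.8, 188.1, 18.7]
tool_rot: [-3.141, 0.0, 1.571]
force: [0.8, -0.9, -0.2]
width: 37.5
gripper_force: 60.2
```

Call:
carry_out(
  deltas=[0,0,0,0,0,0.001,1,0,0,0,0,0,0,1],
)

```text
clock: 9.95
eef_pos: [590.8, 188.1, 17.7]
tool_rot: [-3.141, 0.0, 1.571]
force: [-0.1, 0.3, -0.1]
width: 37.9
gripper_force: 60.2
```

Call:
carry_out(
  deltas=[0,0,0,0,0,0,-0.1,0,0,0,0,0,0,-0.1,0,0,0,0,0,0,-0.1,0,0,0,0,0,-0.01,-0.1,0,0,0,0,0,-0.03,-0.1,0,0,0,0,0,-0.04,-0.1,0,0,0,0,0,-0.04,-0.1,0,0,0,0,0,-0.02,-0.1,0,0,0,0,0,0,-0.1],
)

```text
clock: 11.08
eef_pos: [592.2, 188.5, 160.1]
tool_rot: [3.137, -0.002, 1.571]
force: [-0.4, -0.4, -0.4]
width: 47.0
gripper_force: 0.0
```

```bash
python3 - <<'E'
from h import *
s=ctrl.read_state(); c=ctrl.calibration("wrist"); im=ctrl.get_image("wrist")[:,:,::-1]
print(s["eef_pos"],s["tool_rot"],s["width"],s["force"],s["clock"])
cv2.imwrite("pics/w3.png",cv2.resize(im,(800,600),interpolation=2))
np.savez("w3.npz",**c,im=im,p=s["eef_pos"],o=s["tool_rot"])
E
```

```text
[592.24845919 188.46807877 160.12563765] [ 3.13742468e+00 -1.54226697e-03  1.57090121e+00] 47.010100724250776 [-0.42616956 -0.392288   -0.35817555] 11.075
```

View pics/w3.png

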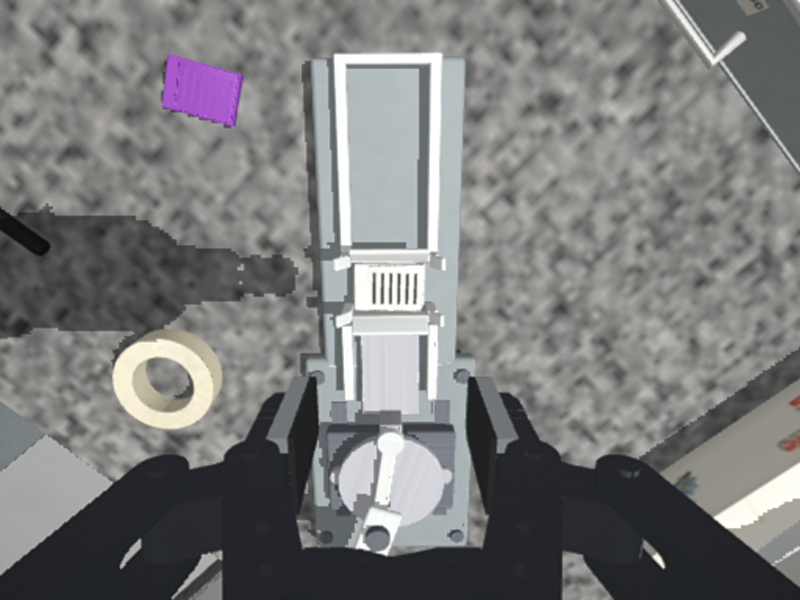

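The new cassette lies squarely in the hopper at (390,287), and the crank disc is near (390,485). Next I'll look at the knob from above.

Call:
carry_out(
  deltas=[0,0,0,-0.035,-0.003,-0.01,-0.2,0,0,0,-0.035,-0.003,-0.01,-0.2,0,0,0,-0.035,-0.003,-0.01,-0.2,0,0,0,-0.035,-0.003,-0.01,-0.2,0,0,0,-0.035,-0.002,0,-0.2,0,0,0,0,0,0,-0.2,0,0,0,0,0,0,-0.2],
)

```text
clock: 12.0
eef_pos: [576.3, 13.9, 196.7]
tool_rot: [-3.14, -0.001, 1.571]
force: [0.5, 0.8, -0.6]
width: 51.2
gripper_force: 0.0
```

```bash
python3 - <<'E'
from h import *
np.set_printoptions(precision=1,suppress=True)
d=np.load("w3.npz"); c={k:d[k] for k in("mtx","R","t")}
W=lambda P,z:ray(c,[[(u+.5)*.64-.5,(v+.5)*.64-.5] for u,v in P],z)[:,:2]
print("next top",W([(356,263),(423,263),(356,310),(423,310)],24.5))
print("feed end",W([(312,60),(464,60)],12), "step",W([(305,355),(474,355)],12))
print("disc",W([(333,482),(453,482),(390,437),(390,527)],30))
s=ctrl.read_state(); c=ctrl.calibration("wrist"); im=ctrl.get_image("wrist")[:,:,::-1]
print(s["eef_pos"],s["tool_rot"],s["width"],s["force"],s["clock"])
cv2.imwrite("pics/w4.png",cv2.resize(im[60:300,90:410],(800,600),interpolation=2))
np.savez("w4.npz",**c,im=im,p=s["eef_pos"],o=s["tool_rot"])
E
```

```text
next top [[571.6 202.6]
 [610.3 202.5]
 [571.  174. ]
 [610.8 174. ]]
feed end [[549.5 310.8]
 [630.9 310.9]] step [[536.9 139.7]
 [645.  139.6]]
disc [[553.9  57.5]
 [632.4  57.3]
 [591.2  91.1]
 [591.1  21.5]]
[576.3  13.9 196.7] [-3.1 -0.   1.6] 51.23331169311233 [ 0.5  0.8 -0.6] 12.0
```

View pics/w4.png

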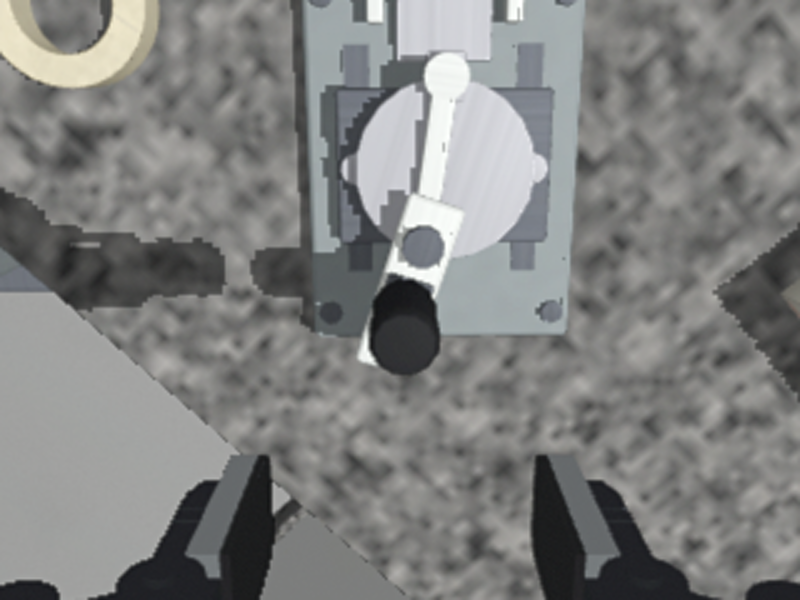

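The knob's top is a black circle near (405,340). The crank disc is centred near (446,168) with ears at (345,168) and (541,168), and the crank pin is at (424,246).

```bash
python3 - <<'E'
from h import *
np.set_printoptions(precision=1,suppress=True)
d=np.load("w4.npz"); c={k:d[k] for k in("mtx","R","t")}
W=lambda P,z:ray(c,[[90+(u+.5)/2.5-.5,60+(v+.5)/2.5-.5] for u,v in P],z)[:,:2]
print("base end",W([(316,332),(567,332)],12))
for z in(26,30,34): print("disc",z,W([(345,168),(541,168),(446,79),(446,257)],z))
g=d["im"].max(2); m=((g<60)*1).astype(np.uint8)[170:215,235:270]
k=max(cv2.findContours(m,0,1)[0],key=cv2.contourArea)[:,0,:]+[235,170]
print("knob blob",k.min(0),k.max(0))
top=k[k[:,1]>196].astype(float); w=ray(c,top,104)[:,:2]
r=least_squares(lambda p:np.hypot(*(w-p[:2]).T)-p[2],[577,13,12]); print("knob fit lower arc",r.x,abs(r.fun).max())
print("knob",W([(405,340),(371,340),(440,340),(405,375)],104))
for z in(50,56): print("arm lower corner, pin",z,W([(358,360),(412,195),(465,210),(424,246)],z))
E
```

```text
base end [[538.  -10.2]
 [647.1 -10. ]]
disc 26 [[553.1  61.1]
 [629.6  61.2]
 [592.   94.2]
 [593.2  25.9]]
disc 30 [[553.4  61.5]
 [628.9  61.6]
 [591.7  94.2]
 [592.9  26.7]]
disc 34 [[553.7  61.9]
 [628.3  62. ]
 [591.5  94.1]
 [592.7  27.5]]
knob blob [238 171] [265 209]
knob fit lower arc [576.3  15.   10.5] 0.5239637178406102
knob [[576.5  15.4]
 [565.8  15.4]
 [587.4  15.5]
 [576.5   3.8]]
arm lower corner, pin 50 [[558.4  -9.9]
 [579.   53.7]
 [598.5  48.3]
 [583.6  34.9]]
arm lower corner, pin 56 [[558.7  -7.8]
 [579.   54.5]
 [598.   49.2]
 [583.4  36.1]]
```

Call:
carry_out(
  deltas=[0,0,0,0.001,0,0.03,-0.2,0,0,0,0,0,0.035,-0.2,0,0,0,0,0,0.03,-0.2,0,0,0,0,0,0.02,-0.2,0,0,0,0,0,0.0155,-0.2,0,0,0,0,0,0,-0.2,0,0,0,0,0,0,-0.2],
)

```text
clock: 12.92
eef_pos: [577.5, 14.4, 67.8]
tool_rot: [3.141, -0.0, 1.571]
force: [-0.7, -0.5, -0.3]
width: 51.1
gripper_force: 0.0
```

Call:
carry_out(
  deltas=[0,0,0,0,0,0,0.1,0,0,0,0,0,0,0.3,0,0,0,0,0,0,0.5,0,0,0,0,0,0,1,0,0,0,0,0,0,1,0,0,0,0,0,0,1],
)

```text
clock: 13.68
eef_pos: [577.1, 14.1, 68.0]
tool_rot: [3.141, -0.0, 1.571]
force: [-1.7, -0.3, 6.2]
width: 22.6
gripper_force: 58.5
```

```bash
cat > step.py <<'E'
import sys,json,os
from h import *
n,dq=int(sys.argv[1]),float(sys.argv[2])
s=ctrl.read_state(); L=json.load(open("log.json")) if os.path.exists("log.json") else []
P,F=s["eef_pos"],s["force"]; L.append([*P[:2],*F[:2]]); json.dump(L,open("log.json","w"))
A=np.array(L); p0=np.array([A[0,0]+15.6,A[0,1]+45.5,48.2])
def res(p):
    d=A[:,:2]-p[:2]; R=np.hypot(*d.T); u=d/R[:,None]
    return np.r_[(R+(A[:,2:]*u).sum(1)/3-p[2])/.4,(p-p0)/[1.5,1.5,1.5]]
p=least_squares(res,p0).x; C,r=p[:2],p[2]
d=P[:2]-C; q=np.arctan2(d[0],-d[1]); u=d/np.hypot(*d)
t=np.array([np.cos(q),np.sin(q)])
print("C",C.round(1),"r",round(r,1),"q",round(q,3),"slide mm",round(-F[:2]@u/3,2),"Ft",round(F[:2]@t,1),"Fz",F[2].round(1),"z",P[2].round(1),"yaw",s["tool_rot"].round(3),"clk",s["clock"])
k=q+dq*np.arange(n+1); pts=C+r*np.c_[np.sin(k),-np.cos(k)]; st=np.diff(pts,axis=0)
e=np.clip(pts[0]-P[:2],-1.5,1.5)/min(n,3); st[:3]+=e
tr=[[0,0,0,round(b/1e3,4),round(a/1e3,4),0,1] for a,b in st]
print(json.dumps(sum(tr,[])))
E
python3 step.py 5 0.08
```

```text
C [592.7  59.5] r 48.3 q -0.33 slide mm -0.27 Ft -1.5 Fz 6.2 z 68.0 yaw [ 3.141 -0.     1.571] clk 13.675
[0, 0, 0, -0.0012, 0.0037, 0, 1, 0, 0, 0, -0.0009, 0.0037, 0, 1, 0, 0, 0, -0.0006, 0.0038, 0, 1, 0, 0, 0, -0.0002, 0.0039, 0, 1, 0, 0, 0, 0.0001, 0.0039, 0, 1]
```

Call:
carry_out(
  deltas=[0,0,0,-0.0012,0.0037,-0.0005,1,0,0,0,-0.0009,0.0037,0,1,0,0,0,-0.0006,0.0038,0,1,0,0,0,-0.0002,0.0039,0,1,0,0,0,0.0001,0.0039,0,1],
)

```text
clock: 14.3
eef_pos: [595.8, 11.5, 68.0]
tool_rot: [-3.141, -0.0, 1.571]
force: [-3.7, -0.5, 6.3]
width: 22.6
gripper_force: 58.7
```

```bash
python3 step.py 5 0.1
```

```text
C [592.6  59.6] r 48.3 q 0.067 slide mm -0.08 Ft -3.7 Fz 6.3 z 68.0 yaw [-3.141 -0.     1.571] clk 14.3
[0, 0, 0, 0.0005, 0.0048, 0, 1, 0, 0, 0, 0.001, 0.0047, 0, 1, 0, 0, 0, 0.0015, 0.0046, 0, 1, 0, 0, 0, 0.002, 0.0044, 0, 1, 0, 0, 0, 0.0024, 0.0042, 0, 1]
```

Call:
carry_out(
  deltas=[0,0,0,0.0005,0.0048,0,1,0,0,0,0.001,0.0047,0,1,0,0,0,0.0015,0.0046,0,1,0,0,0,0.002,0.0044,0,1,0,0,0,0.0024,0.0042,0,1],
)

```text
clock: 14.92
eef_pos: [618.2, 18.4, 68.0]
tool_rot: [-3.14, 0.0, 1.571]
force: [-3.5, -0.5, 6.1]
width: 22.4
gripper_force: 58.9
```

```bash
python3 step.py 4 0.1
```

```text
C [592.4  59.5] r 48.2 q 0.561 slide mm 0.49 Ft -3.2 Fz 6.1 z 68.0 yaw [-3.14   0.     1.571] clk 14.925
[0, 0, 0, 0.0029, 0.0039, 0, 1, 0, 0, 0, 0.0033, 0.0036, 0, 1, 0, 0, 0, 0.0036, 0.0032, 0, 1, 0, 0, 0, 0.0038, 0.003, 0, 1]
```

Call:
carry_out(
  deltas=[0,0,0,0.0029,0.0039,0,1,0,0,0,0.0033,0.0036,0,1,0,0,0,0.0036,0.0032,0,1,0,0,0,0.0038,0.003,0,1],
)

```text
clock: 15.42
eef_pos: [631.9, 30.7, 68.0]
tool_rot: [-3.14, 0.002, 1.57]
force: [-3.3, -2.5, 5.4]
width: 22.3
gripper_force: 58.8
```

```bash
python3 step.py 4 0.1
```

```text
C [592.6  59.8] r 48.4 q 0.935 slide mm 0.38 Ft -4.0 Fz 5.4 z 68.0 yaw [-3.14e+00  2.00e-03  1.57e+00] clk 15.425
[0, 0, 0, 0.0041, 0.0025, 0, 1, 0, 0, 0, 0.0044, 0.0021, 0, 1, 0, 0, 0, 0.0046, 0.0017, 0, 1, 0, 0, 0, 0.0046, 0.0014, 0, 1]
```

Call:
carry_out(
  deltas=[0,0,0,0.0041,0.0025,0,1,0,0,0,0.0044,0.0021,0,1,0,0,0,0.0046,0.0017,0,1,0,0,0,0.0046,0.0014,0,1],
)

```text
clock: 15.92
eef_pos: [640.0, 46.5, 68.0]
tool_rot: [-3.141, 0.004, 1.569]
force: [-3.4, -5.6, 5.2]
width: 22.7
gripper_force: 58.7
```

```bash
python3 step.py 5 0.1
```

```text
C [592.6  60. ] r 48.6 q 1.293 slide mm 0.57 Ft -6.4 Fz 5.2 z 68.0 yaw [-3.141  0.004  1.569] clk 15.925
[0, 0, 0, 0.0048, 0.0009, 0, 1, 0, 0, 0, 0.0049, 0.0004, 0, 1, 0, 0, 0, 0.0049, -0.0001, 0, 1, 0, 0, 0, 0.0048, -0.0004, 0, 1, 0, 0, 0, 0.0048, -0.0008, 0, 1]
```

Call:
carry_out(
  deltas=[0,0,0,0.0048,0.0009,0,1,0,0,0,0.0049,0.0004,0,1,0,0,0,0.0049,-0.0001,0,1,0,0,0,0.0048,-0.0004,0,1,0,0,0,0.0048,-0.0008,0,1],
)

```text
clock: 16.55
eef_pos: [641.7, 67.2, 68.1]
tool_rot: [3.138, 0.008, 1.567]
force: [0.7, -11.0, 2.3]
width: 22.5
gripper_force: 58.6
```

```bash
python3 step.py 5 0.1
```

```text
C [592.5  60.6] r 49.1 q 1.705 slide mm 0.27 Ft -11.0 Fz 2.3 z 68.1 yaw [3.138 0.008 1.567] clk 16.55
[0, 0, 0, 0.0048, -0.0011, 0, 1, 0, 0, 0, 0.0047, -0.0016, 0, 1, 0, 0, 0, 0.0045, -0.002, 0, 1, 0, 0, 0, 0.0043, -0.0023, 0, 1, 0, 0, 0, 0.0041, -0.0027, 0, 1]
```

Call:
carry_out(
  deltas=[0,0,0,0.0048,-0.0011,0,1,0,0,0,0.0047,-0.0016,0,1,0,0,0,0.0045,-0.002,0,1,0,0,0,0.0043,-0.0023,0,1,0,0,0,0.0041,-0.0027,0,1],
)

```text
clock: 17.18
eef_pos: [635.0, 87.5, 68.2]
tool_rot: [3.132, 0.011, 1.566]
force: [7.1, -14.4, -3.2]
width: 22.4
gripper_force: 58.8
```

```bash
python3 step.py 5 0.1
```

```text
C [592.3  61. ] r 49.5 q 2.127 slide mm 0.52 Ft -16.0 Fz -3.2 z 68.2 yaw [3.132 0.011 1.566] clk 17.175
[0, 0, 0, 0.0039, -0.003, 0, 1, 0, 0, 0, 0.0036, -0.0034, 0, 1, 0, 0, 0, 0.0033, -0.0038, 0, 1, 0, 0, 0, 0.0031, -0.0039, 0, 1, 0, 0, 0, 0.0026, -0.0042, 0, 1]
```

Call:
carry_out(
  deltas=[0,0,0,0.0039,-0.003,0,1,0,0,0,0.0036,-0.0034,0,1,0,0,0,0.0033,-0.0038,0,1,0,0,0,0.0031,-0.0039,0,1,0,0,0,0.0026,-0.0042,0,1],
)

```text
clock: 17.8
eef_pos: [618.6, 105.5, 68.3]
tool_rot: [3.129, 0.009, 1.566]
force: [10.0, -10.7, -5.4]
width: 22.3
gripper_force: 58.9
```

```bash
python3 step.py 5 0.1
```

```text
C [592.   61.4] r 49.9 q 2.599 slide mm 1.34 Ft -14.1 Fz -5.4 z 68.3 yaw [3.129 0.009 1.566] clk 17.8
[0, 0, 0, 0.0019, -0.0047, 0, 1, 0, 0, 0, 0.0014, -0.0049, 0, 1, 0, 0, 0, 0.001, -0.0051, 0, 1, 0, 0, 0, 0.001, -0.0049, 0, 1, 0, 0, 0, 0.0005, -0.005, 0, 1]
```

Call:
carry_out(
  deltas=[0,0,0,0.0019,-0.0047,0,1,0,0,0,0.0014,-0.0049,0,1,0,0,0,0.001,-0.0051,0,1,0,0,0,0.001,-0.0049,0,1,0,0,0,0.0005,-0.005,0,1],
)

```text
clock: 18.42
eef_pos: [590.8, 114.3, 68.2]
tool_rot: [3.135, 0.005, 1.568]
force: [1.9, -6.9, 0.4]
width: 22.3
gripper_force: 59.8
```

```bash
python3 step.py 5 0.1
```

```text
C [591.7  61.6] r 50.1 q -3.123 slide mm 2.31 Ft -1.7 Fz 0.4 z 68.2 yaw [3.135 0.005 1.568] clk 18.425
[0, 0, 0, -0.0008, -0.005, 0, 1, 0, 0, 0, -0.0013, -0.0049, 0, 1, 0, 0, 0, -0.0018, -0.0048, 0, 1, 0, 0, 0, -0.0018, -0.0047, 0, 1, 0, 0, 0, -0.0023, -0.0045, 0, 1]
```

Call:
carry_out(
  deltas=[0,0,0,-0.0015,-0.005,0,1,0,0,0,-0.0018,-0.0049,0,1,0,0,0,-0.0018,-0.0048,0,1,0,0,0,-0.0018,-0.0047,0,1],
)

```text
clock: 18.92
eef_pos: [567.6, 107.5, 68.0]
tool_rot: [-3.141, 0.005, 1.568]
force: [-4.2, -8.1, 7.2]
width: 22.1
gripper_force: 60.5
```

```bash
sed -i 's/-1.5,1.5)\/min(n,3)/-2.5,2.5)\/min(n,3)/' step.py; python3 step.py 5 0.1
```

```text
C [591.7  61.6] r 50.1 q -2.657 slide mm 1.75 Ft 7.5 Fz 7.2 z 68.0 yaw [-3.141  0.005  1.568] clk 18.925
[0, 0, 0, -0.0031, -0.004, 0, 1, 0, 0, 0, -0.0035, -0.0038, 0, 1, 0, 0, 0, -0.0039, -0.0034, 0, 1, 0, 0, 0, -0.0037, -0.0034, 0, 1, 0, 0, 0, -0.004, -0.003, 0, 1]
```

Call:
carry_out(
  deltas=[0,0,0,-0.0034,-0.0038,0,1,0,0,0,-0.0037,-0.0036,0,1,0,0,0,-0.004,-0.0033,0,1,0,0,0,-0.0037,-0.0034,0,1],
)

```text
clock: 19.42
eef_pos: [552.4, 92.3, 67.9]
tool_rot: [-3.139, 0.005, 1.568]
force: [-4.7, -8.4, 7.9]
width: 22.4
gripper_force: 60.7
```

```bash
python3 step.py 5 0.1
```

```text
C [591.9  61.5] r 50.0 q -2.232 slide mm 0.48 Ft 9.6 Fz 7.9 z 67.9 yaw [-3.139  0.005  1.568] clk 19.425
[0, 0, 0, -0.0041, -0.0028, 0, 1, 0, 0, 0, -0.0044, -0.0024, 0, 1, 0, 0, 0, -0.0046, -0.002, 0, 1, 0, 0, 0, -0.0048, -0.0015, 0, 1, 0, 0, 0, -0.0049, -0.001, 0, 1]
```

Call:
carry_out(
  deltas=[0,0,0,-0.0041,-0.0028,0,1,0,0,0,-0.0044,-0.0024,0,1,0,0,0,-0.0046,-0.002,0,1,0,0,0,-0.0048,-0.0015,0,1,0,0,0,-0.0049,-0.001,0,1],
)

```text
clock: 20.05
eef_pos: [543.9, 70.8, 68.0]
tool_rot: [-3.141, 0.004, 1.568]
force: [-2.6, -6.4, 6.4]
width: 22.6
gripper_force: 60.4
```

```bash
python3 step.py 6 0.1
```

```text
C [592.1  61.6] r 49.9 q -1.76 slide mm -0.45 Ft 6.7 Fz 6.4 z 68.0 yaw [-3.141  0.004  1.568] clk 20.05
[0, 0, 0, -0.0049, -0.001, 0, 1, 0, 0, 0, -0.0049, -0.0005, 0, 1, 0, 0, 0, -0.0049, -0.0, 0, 1, 0, 0, 0, -0.0049, 0.0008, 0, 1, 0, 0, 0, -0.0048, 0.0013, 0, 1, 0, 0, 0, -0.0047, 0.0018, 0, 1]
```

Call:
carry_out(
  deltas=[0,0,0,-0.0049,-0.001,0,1,0,0,0,-0.0049,-0.0005,0,1,0,0,0,-0.0049,0,0,1,0,0,0,-0.0049,0.0008,0,1,0,0,0,-0.0048,0.0013,0,1,0,0,0,-0.0047,0.0018,0,1],
)

```text
clock: 20.8
eef_pos: [546.4, 45.2, 67.9]
tool_rot: [-3.141, -0.0, 1.571]
force: [-2.5, -2.1, 6.3]
width: 22.8
gripper_force: 60.4
```

```bash
python3 step.py 6 0.1
```

```text
C [592.1  61.6] r 49.9 q -1.227 slide mm -1.01 Ft 1.2 Fz 6.3 z 67.9 yaw [-3.141 -0.     1.571] clk 20.8
[0, 0, 0, -0.0048, 0.0015, 0, 1, 0, 0, 0, -0.0045, 0.0019, 0, 1, 0, 0, 0, -0.0043, 0.0024, 0, 1, 0, 0, 0, -0.0038, 0.0032, 0, 1, 0, 0, 0, -0.0035, 0.0036, 0, 1, 0, 0, 0, -0.0031, 0.0039, 0, 1]
```

Call:
carry_out(
  deltas=[0,0,0,-0.0048,0.0015,0,1,0,0,0,-0.0045,0.0019,0,1,0,0,0,-0.0043,0.0024,0,1,0,0,0,-0.0038,0.0032,0,1,0,0,0,-0.0035,0.0036,0,1,0,0,0,-0.0031,0.0039,0,1],
)

```text
clock: 21.55
eef_pos: [562.8, 22.1, 68.0]
tool_rot: [-3.141, -0.001, 1.572]
force: [-2.9, 0.5, 6.9]
width: 22.3
gripper_force: 60.4
```

```bash
python3 step.py 6 0.1
```

```text
C [592.2  61.6] r 49.9 q -0.639 slide mm -0.45 Ft -2.6 Fz 6.9 z 68.0 yaw [-3.141e+00 -1.000e-03  1.572e+00] clk 21.55
[0, 0, 0, -0.003, 0.004, 0, 1, 0, 0, 0, -0.0025, 0.0043, 0, 1, 0, 0, 0, -0.0021, 0.0045, 0, 1, 0, 0, 0, -0.0014, 0.0048, 0, 1, 0, 0, 0, -0.0009, 0.0049, 0, 1, 0, 0, 0, -0.0004, 0.005, 0, 1]
```

Call:
carry_out(
  deltas=[0,0,0,-0.003,0.004,0,1,0,0,0,-0.0025,0.0043,0,1,0,0,0,-0.0021,0.0045,0,1,0,0,0,-0.0014,0.0048,0,1,0,0,0,-0.0009,0.0049,0,1,0,0,0,-0.0004,0.005,0,1,0,0,0,0,0,0,1],
)

```text
clock: 22.42
eef_pos: [591.5, 11.8, 68.0]
tool_rot: [3.14, -0.001, 1.572]
force: [-1.7, -0.7, 4.8]
width: 22.3
gripper_force: 60.3
```

```bash
python3 step.py 10 0.1; python3 - <<'E'
from h import *
im=np.vstack([cv2.resize(ctrl.get_image("wrist")[40:190,130:390,::-1],(520,300)),cv2.resize(ctrl.get_image("side")[100:190,195:305,::-1].copy(),(520,300))])
cv2.imwrite("pics/m1.png",im)
E
```

```text
C [592.2  61.6] r 49.9 q -0.014 slide mm -0.24 Ft -1.7 Fz 4.8 z 68.0 yaw [ 3.140e+00 -1.000e-03  1.572e+00] clk 22.425
[0, 0, 0, 0.0002, 0.005, 0, 1, 0, 0, 0, 0.0006, 0.0049, 0, 1, 0, 0, 0, 0.0011, 0.0048, 0, 1, 0, 0, 0, 0.0016, 0.0047, 0, 1, 0, 0, 0, 0.0021, 0.0045, 0, 1, 0, 0, 0, 0.0025, 0.0043, 0, 1, 0, 0, 0, 0.003, 0.004, 0, 1, 0, 0, 0, 0.0033, 0.0037, 0, 1, 0, 0, 0, 0.0037, 0.0033, 0, 1, 0, 0, 0, 0.004, 0.003, 0, 1]
```

View pics/m1.png

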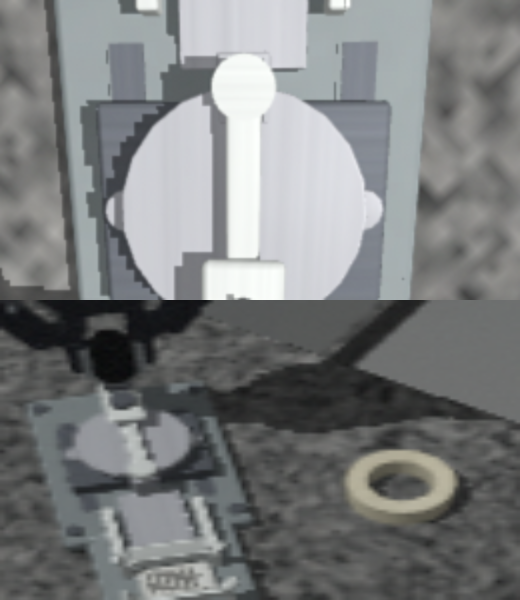

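The crank arm points straight away from the hopper, so it is at home, and one cassette is still in the hopper. Before the second turn I'll check the run-out numerically.

```bash
python3 - <<'E'
from h import *
c=ctrl.calibration("top"); im=ctrl.get_image("top")[:,:,::-1]; a=cv2.imread("pics/top0.png")
for y in range(180,300,8):
    u,v=proj(c,[[590.5,y,18]])[0].round().astype(int); f=lambda i:int(i[v-3:v+4,u-1:u+2].max(2).mean())
    print(y,f(a),f(im),end=" | ")
E
```

```text
180 206 180 | 188 171 150 | 196 180 206 | 204 194 177 | 212 183 187 | 220 155 213 | 228 156 174 | 236 157 179 | 244 155 193 | 252 155 160 | 260 156 161 | 268 155 159 | 276 155 160 | 284 156 161 | 292 156 160 |
```

Call:
carry_out(
  deltas=[0,0,0,0.0002,0.005,0,1,0,0,0,0.0006,0.0049,0,1,0,0,0,0.0011,0.0048,0,1,0,0,0,0.0016,0.0047,0,1],
)

```text
clock: 23.08
eef_pos: [609.7, 14.7, 68.0]
tool_rot: [-3.14, -0.0, 1.571]
force: [-3.2, -0.6, 6.8]
width: 22.5
gripper_force: 60.5
```

The first cassette is in the run-out at y of about 216–248 mm. On with the second turn.

```bash
python3 step.py 9 0.1
```

```text
C [592.2  61.6] r 49.9 q 0.358 slide mm 0.19 Ft -3.2 Fz 6.8 z 68.0 yaw [-3.14  -0.     1.571] clk 23.075
[0, 0, 0, 0.002, 0.0046, 0, 1, 0, 0, 0, 0.0025, 0.0043, 0, 1, 0, 0, 0, 0.0029, 0.0041, 0, 1, 0, 0, 0, 0.0032, 0.0038, 0, 1, 0, 0, 0, 0.0036, 0.0034, 0, 1, 0, 0, 0, 0.0039, 0.0031, 0, 1, 0, 0, 0, 0.0042, 0.0027, 0, 1, 0, 0, 0, 0.0045, 0.0022, 0, 1, 0, 0, 0, 0.0047, 0.0018, 0, 1]
```

Call:
carry_out(
  deltas=[0,0,0,0.002,0.0046,0,1,0,0,0,0.0025,0.0043,0,1,0,0,0,0.0029,0.0041,0,1,0,0,0,0.0032,0.0038,0,1,0,0,0,0.0036,0.0034,0,1,0,0,0,0.0039,0.0031,0,1,0,0,0,0.0042,0.0027,0,1,0,0,0,0.0045,0.0022,0,1,0,0,0,0.0047,0.0018,0,1],
)

```text
clock: 24.2
eef_pos: [639.4, 43.9, 68.0]
tool_rot: [-3.14, 0.003, 1.57]
force: [-3.0, -4.4, 6.9]
width: 22.2
gripper_force: 60.5
```

```bash
python3 step.py 7 0.1
```

```text
C [592.2  61.6] r 49.9 q 1.211 slide mm 0.42 Ft -5.1 Fz 6.9 z 68.0 yaw [-3.14e+00  3.00e-03  1.57e+00] clk 24.2
[0, 0, 0, 0.0048, 0.0014, 0, 1, 0, 0, 0, 0.0049, 0.0009, 0, 1, 0, 0, 0, 0.005, 0.0004, 0, 1, 0, 0, 0, 0.005, 0.0, 0, 1, 0, 0, 0, 0.005, -0.0005, 0, 1, 0, 0, 0, 0.0049, -0.0009, 0, 1, 0, 0, 0, 0.0048, -0.0014, 0, 1]
```

Call:
carry_out(
  deltas=[0,0,0,0.0048,0.0014,0,1,0,0,0,0.0049,0.0009,0,1,0,0,0,0.005,0.0004,0,1,0,0,0,0.005,0,0,1,0,0,0,0.005,-0.0005,0,1,0,0,0,0.0049,-0.0009,0,1,0,0,0,0.0048,-0.0014,0,1],
)

```text
clock: 25.08
eef_pos: [641.3, 73.5, 68.0]
tool_rot: [3.139, 0.008, 1.568]
force: [1.6, -11.9, 2.0]
width: 22.4
gripper_force: 60.0
```

```bash
python3 step.py 6 0.1
```

```text
C [592.2  61.6] r 49.9 q 1.809 slide mm 0.41 Ft -11.9 Fz 2.0 z 68.0 yaw [3.139 0.008 1.568] clk 25.075
[0, 0, 0, 0.0047, -0.0016, 0, 1, 0, 0, 0, 0.0046, -0.0021, 0, 1, 0, 0, 0, 0.0044, -0.0025, 0, 1, 0, 0, 0, 0.0042, -0.0028, 0, 1, 0, 0, 0, 0.0039, -0.0032, 0, 1, 0, 0, 0, 0.0035, -0.0035, 0, 1]
```

Call:
carry_out(
  deltas=[0,0,0,0.0047,-0.0016,0,1,0,0,0,0.0046,-0.0021,0,1,0,0,0,0.0044,-0.0025,0,1,0,0,0,0.0042,-0.0028,0,1,0,0,0,0.0039,-0.0032,0,1],
)

```text
clock: 25.7
eef_pos: [632.1, 93.5, 68.2]
tool_rot: [3.133, 0.01, 1.566]
force: [6.6, -14.4, -2.0]
width: 23.0
gripper_force: 59.4
```

```bash
python3 step.py 5 0.1
```

```text
C [592.2  61.6] r 49.9 q 2.245 slide mm 1.28 Ft -15.4 Fz -2.0 z 68.2 yaw [3.133 0.01  1.566] clk 25.7
[0, 0, 0, 0.0035, -0.0036, 0, 1, 0, 0, 0, 0.0031, -0.004, 0, 1, 0, 0, 0, 0.0028, -0.0043, 0, 1, 0, 0, 0, 0.0026, -0.0043, 0, 1, 0, 0, 0, 0.0022, -0.0045, 0, 1]
```

Call:
carry_out(
  deltas=[0,0,0,0.0034,-0.0037,0,1,0,0,0,0.003,-0.0041,0,1,0,0,0,0.0026,-0.0044,0,1,0,0,0,0.0024,-0.0044,0,1],
)

```text
clock: 26.2
eef_pos: [617.2, 106.8, 68.3]
tool_rot: [3.129, 0.008, 1.567]
force: [9.4, -11.2, -5.1]
width: 22.6
gripper_force: 59.2
```

```bash
python3 step.py 5 0.1
```

```text
C [592.2  61.6] r 49.9 q 2.637 slide mm 1.74 Ft -13.6 Fz -5.1 z 68.3 yaw [3.129 0.008 1.567] clk 26.2
[0, 0, 0, 0.0017, -0.0048, 0, 1, 0, 0, 0, 0.0012, -0.005, 0, 1, 0, 0, 0, 0.0008, -0.0051, 0, 1, 0, 0, 0, 0.0008, -0.0049, 0, 1, 0, 0, 0, 0.0003, -0.005, 0, 1]
```

Call:
carry_out(
  deltas=[0,0,0,0.0012,-0.0049,0,1,0,0,0,0.0007,-0.005,0,1,0,0,0,0.0003,-0.0051,0,1,0,0,0,0.0004,-0.0049,0,1],
)

```text
clock: 26.7
eef_pos: [595.1, 113.3, 68.2]
tool_rot: [3.134, 0.003, 1.569]
force: [4.4, -5.7, 1.5]
width: 22.3
gripper_force: 59.8
```

```bash
python3 step.py 5 0.1
```

```text
C [592.2  61.6] r 49.9 q 3.086 slide mm 1.81 Ft -4.7 Fz 1.5 z 68.2 yaw [3.134e+00 3.000e-03 1.569e+00] clk 26.7
[0, 0, 0, -0.0006, -0.005, 0, 1, 0, 0, 0, -0.0011, -0.005, 0, 1, 0, 0, 0, -0.0016, -0.0049, 0, 1, 0, 0, 0, -0.0014, -0.0048, 0, 1, 0, 0, 0, -0.0019, -0.0046, 0, 1]
```

Call:
carry_out(
  deltas=[0,0,0,-0.0011,-0.005,0,1,0,0,0,-0.0015,-0.005,0,1,0,0,0,-0.0018,-0.0048,0,1,0,0,0,-0.0018,-0.0046,0,1],
)

```text
clock: 27.2
eef_pos: [570.0, 108.1, 67.9]
tool_rot: [-3.138, 0.002, 1.57]
force: [-2.9, -7.0, 9.2]
width: 22.5
gripper_force: 60.8
```

```bash
python3 step.py 5 0.1
```

```text
C [592.2  61.6] r 49.9 q -2.697 slide mm 1.69 Ft 5.6 Fz 9.2 z 67.9 yaw [-3.138e+00  2.000e-03  1.570e+00] clk 27.2
[0, 0, 0, -0.0029, -0.0042, 0, 1, 0, 0, 0, -0.0033, -0.0039, 0, 1, 0, 0, 0, -0.0037, -0.0036, 0, 1, 0, 0, 0, -0.0036, -0.0035, 0, 1, 0, 0, 0, -0.0039, -0.0031, 0, 1]
```

Call:
carry_out(
  deltas=[0,0,0,-0.0031,-0.0041,0,1,0,0,0,-0.0035,-0.0038,0,1,0,0,0,-0.0038,-0.0035,0,1,0,0,0,-0.0037,-0.0034,0,1,0,0,0,-0.0039,-0.0031,0,1],
)

```text
clock: 27.82
eef_pos: [550.8, 89.1, 67.9]
tool_rot: [-3.136, 0.003, 1.569]
force: [-5.0, -7.5, 10.0]
width: 22.3
gripper_force: 61.1
```

```bash
python3 step.py 6 0.1
```

```text
C [592.2  61.6] r 49.9 q -2.156 slide mm -0.01 Ft 9.0 Fz 10.0 z 67.9 yaw [-3.136e+00  3.000e-03  1.569e+00] clk 27.825
[0, 0, 0, -0.0043, -0.0026, 0, 1, 0, 0, 0, -0.0045, -0.0021, 0, 1, 0, 0, 0, -0.0047, -0.0017, 0, 1, 0, 0, 0, -0.0048, -0.0012, 0, 1, 0, 0, 0, -0.0049, -0.0007, 0, 1, 0, 0, 0, -0.005, -0.0002, 0, 1]
```

Call:
carry_out(
  deltas=[0,0,0,-0.0043,-0.0026,0,1,0,0,0,-0.0045,-0.0021,0,1,0,0,0,-0.0047,-0.0017,0,1,0,0,0,-0.0048,-0.0012,0,1,0,0,0,-0.0049,-0.0007,0,1,0,0,0,-0.005,-0.0002,0,1],
)

```text
clock: 28.58
eef_pos: [543.7, 62.6, 67.9]
tool_rot: [-3.139, 0.001, 1.57]
force: [-3.5, -4.5, 7.4]
width: 22.3
gripper_force: 60.7
```

```bash
python3 step.py 7 0.1
```

```text
C [592.2  61.6] r 49.9 q -1.592 slide mm -1.14 Ft 4.5 Fz 7.4 z 67.9 yaw [-3.139e+00  1.000e-03  1.570e+00] clk 28.575
[0, 0, 0, -0.005, -0.0003, 0, 1, 0, 0, 0, -0.0049, 0.0002, 0, 1, 0, 0, 0, -0.0048, 0.0007, 0, 1, 0, 0, 0, -0.0047, 0.0016, 0, 1, 0, 0, 0, -0.0045, 0.0021, 0, 1, 0, 0, 0, -0.0043, 0.0025, 0, 1, 0, 0, 0, -0.004, 0.0029, 0, 1]
```

Call:
carry_out(
  deltas=[0,0,0,-0.005,-0.0003,0,1,0,0,0,-0.0049,0.0002,0,1,0,0,0,-0.0048,0.0007,0,1,0,0,0,-0.0047,0.0016,0,1,0,0,0,-0.0045,0.0021,0,1,0,0,0,-0.0043,0.0025,0,1,0,0,0,-0.004,0.0029,0,1],
)

```text
clock: 29.45
eef_pos: [553.4, 32.5, 67.9]
tool_rot: [-3.138, -0.002, 1.571]
force: [-3.5, -1.5, 8.6]
width: 22.3
gripper_force: 60.7
```

```bash
python3 step.py 9 0.1
```

```text
C [592.2  61.6] r 49.9 q -0.927 slide mm -1.24 Ft -0.9 Fz 8.6 z 67.9 yaw [-3.138e+00 -2.000e-03  1.571e+00] clk 29.45
[0, 0, 0, -0.0041, 0.0028, 0, 1, 0, 0, 0, -0.0038, 0.0032, 0, 1, 0, 0, 0, -0.0034, 0.0035, 0, 1, 0, 0, 0, -0.0027, 0.0042, 0, 1, 0, 0, 0, -0.0023, 0.0044, 0, 1, 0, 0, 0, -0.0018, 0.0046, 0, 1, 0, 0, 0, -0.0014, 0.0048, 0, 1, 0, 0, 0, -0.0009, 0.0049, 0, 1, 0, 0, 0, -0.0004, 0.005, 0, 1]
```

Call:
carry_out(
  deltas=[0,0,0,-0.0041,0.0028,0,1,0,0,0,-0.0038,0.0032,0,1,0,0,0,-0.0034,0.0035,0,1,0,0,0,-0.0027,0.0042,0,1,0,0,0,-0.0023,0.0044,0,1,0,0,0,-0.0018,0.0046,0,1,0,0,0,-0.0014,0.0048,0,1,0,0,0,-0.0009,0.0049,0,1,0,0,0,-0.0004,0.005,0,1,0,0,0,0,0,0,1,0,0,0,0,0,0,1],
)

```text
clock: 30.82
eef_pos: [592.3, 11.8, 68.0]
tool_rot: [-3.141, -0.001, 1.572]
force: [-1.4, -1.0, 6.4]
width: 22.3
gripper_force: 60.5
```

Call:
carry_out(
  deltas=[0,0,0,0,0,0,0.3,0,0,0,0,0,0,0,0,0,0,0,0,0,-0.2,0,0,0,0,0,0,-0.2,0,0,0,0,0,-0.02,-0.2,0,0,0,0,0,-0.03,-0.2,0,0,0,0,0,-0.04,-0.2,0,0,0,0,0,-0.03,-0.2,0,0,0,0,0,-0.03,-0.2,0,0,0,0.04,0,0,-0.2,0,0,0,0.03,0,0,-0.2,0,0,0,0,0,0,-0.2],
)

```text
clock: 32.33
eef_pos: [592.1, 84.5, 217.5]
tool_rot: [-3.141, -0.002, 1.576]
force: [0.1, -0.7, -0.9]
width: 51.3
gripper_force: 0.0
```

```bash
python3 - <<'E'
from h import *
im=ctrl.get_image("wrist")[:,:,::-1]; c=ctrl.calibration("wrist"); print(ctrl.read_state()["eef_pos"])
np.savez("w5.npz",**c,im=im); cv2.imwrite("pics/w5.png",cv2.resize(im,(800,600)))
E
```

```text
[592.26051948  81.93253167 217.58855711]
```

View pics/w5.png

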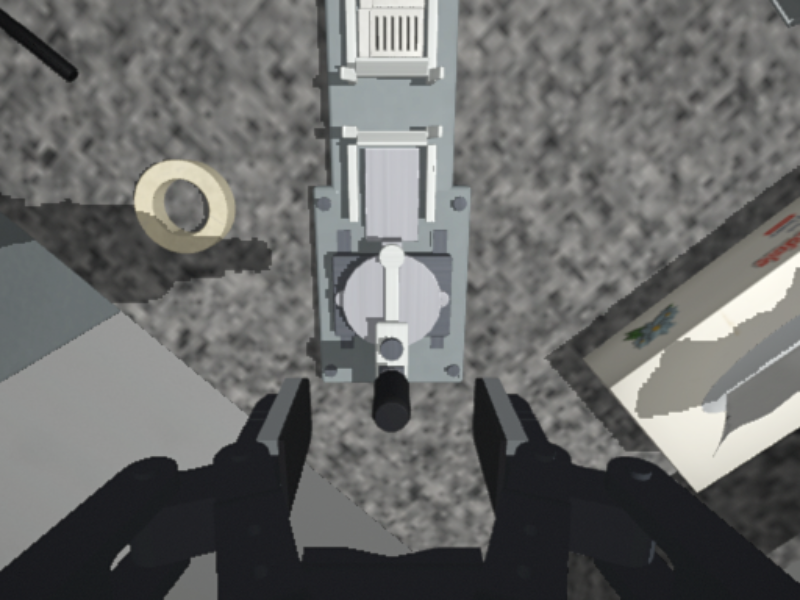

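The hopper is empty. One cassette is past the gate at (398,35), and the other shows directly ahead of it at the picture's top edge. The crank points straight away from the hopper, and the grip is free.

```bash
python3 -c "
from cell import ctrl
print(ctrl.finish_job())"
```

```text
the job is handed in; nothing more can be done
None
```

I fed both cassettes into the run-out with two calm turns, left the crank at home and let go, and handed the job in at about 32 s; it returned no verdict.

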